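# Slide the mint putty pot to the work spot and unscrew its lid of unknown thread hand

### The arm

A 7-joint arm with a two-finger parallel gripper is mounted at the origin on the work surface. World frame = base frame: x ahead of the robot, y to its left, z up, the work surface at z = 0. Lengths are in m, angles in rad, forces in N, time in s.
With the tool pointing down it reaches from about 0.4 to 0.875 m from the base axis. Payload 6.5 kg.
Tool frame: the origin (TCP) lies at the very end of the fingers, on their centre line; the grasp point (between the pads) lies 19 mm behind it (r.grip_point_offset is the distance from the TCP to the grasp point, in m); z points along the fingers, y is the line along which they close (so a half turn about z gives the same grasp; the last joint's range is limited). The gripper opens to 88 mm and grips with 3 to 60 N. Pads are 18 mm wide; open, the fingers measure 123 mm over their backs; the gripper's body (75 mm by 187 mm) begins 45 mm behind the grasp point.
Start: joints at [1.101, 0.536, -0.004, 1.538, 0.003, 1.067, -0.071], TCP at [0.255, -0.598, 0.239] pointing down, gripper open.
Joint ranges: [-2.7, 2.7], [-0.37, 2.16], [-1.27, 1.26], [0.24, 2.4], [-1.31, 4.45], [0.19, 1.91], [-2.76, 2.76]. Speed limits (rad/s): [2.39, 2.39, 3.14, 3.14, 3.14, 3.14, 3.14].

### API

Orientations are given as a unit quaternion [x, y, z, w].
In Python, from cell import r gives the robot as it stands.
- The arm moves only by the tool servo_tool, never from a script. Its argument "commands" is a list of rows, each a list of 7 numbers: the closure, from -1 (fully open) to 1 (shut), so that 0 is half open, then the shift along the tool's x, y, z in m, then the turn, a rotation vector about the tool's x, y, z in rad. In form: [[hand, tx, ty, tz, wx, wy, wz], ...]. A call has 1 to 20 rows; each row is the pose to reach, as a shift and turn from the pose commanded when the call began, along the tool's axes at that moment; what a row does not reach only later rows make up. A row lasts 1/10 s, in which the tool goes at most 50 mm and 8.59 degrees, less where a joint would pass 70% of its speed; a pose out of reach is approached as far as the arm can. A call with a gripper value outside its range is refused whole. The fingers move at their own pace and stop on an object; the grip force is fixed at half the most. Time passes only in rows, so rows that repeat a pose let the fingers close. It gives the time, the measured TCP pose, the force, the opening and the grip force at its end, in the units of the state.
- r.get_state(): the state, without advancing time (a new reading comes with each control period).
- r.camera(name): name is "scene" or "side" or "wrist"; returns the picture (400x640x3 uint8, blue, green, red); there is no depth.
- r.get_calibration(name): a dict with "fov_y" (degrees; the focal length in pixels is half the picture's height over the tangent of half this angle, whatever the lens; pixels are square), "cx", "cy" (the principal point, pixels), "k1" (the pictures are not rectified: a ray, as slopes to the right and down, at radius r is drawn at 1 + k1 r^2 times it, then the intrinsics apply), "xyz" and "attitude" of the camera in the world. Camera axes: x right, y down, z forward; pixel columns grow to the right and rows downward; lengths in m; the calibration is good to about 2 mm. A picture is of the moment at which its call begins: read the wrist's pose just before it. get_calibration takes no time and is no camera call; for the wrist camera it gives the pose at the moment of the call.
- r.close_job(): hands the job in; it is judged then, once.
Trained networks look in the newest picture that a camera, given by its name, has taken for a name from the list of things; names that differ only in an ending like _2 or _b are one class to them, and where a whole thing is asked for, a point or a joint stands for the part that bears it (a point fixed in the world has none). Each returns a list of dicts, best first, with "score" (0 to 1); they miss things now and then, are a little off and sometimes report something else, mostly with a low value. They report only what shows in the picture. A call takes as long as a camera call.
- r.boxes_of(camera, query): "centre" ([x, y, z] in m, in world coordinates, good to about 4 mm: the middle of the surface that is visible of it).
- r.mark_of(camera, query): "centre" ([x, y, z] in m, in world coordinates, good to about 4 mm: a listed point, or the origin of a listed thing).
The state is a dict: "t": time; "joint_pos": joint angles; "qvel": joint speeds; "effort": joint torques, N m; "ee_pos": TCP position; "orientation": TCP orientation; "contact_force": force on the tool from outside, world axes, zero at the start; "moment": the same for the moment, N m; "gripper_width": opening from 0.0 (shut) to 1.0 (fully open); "finger_force": force on a finger pad.
Only numpy, scipy, OpenCV 4.12 (cv2) and the standard library are available. Lean on these libraries where they do the work, as an engineer would, in place of code of your own. Each camera call takes 0.05 s, during which the arm holds its last target. There are 200 camera calls.

### The job

Slide the mint-green putty pot, lid on and without lifting it, along the craft mat from its white ring onto the yellow work spot in the middle, so that it stands wholly on the yellow. Then take its screw lid off: the two parts of this putty have lids threaded opposite ways and nothing shows which this one is, so find out by trying to turn it one way and, if it jams, the other, without pulling the pot up off the mat by its lid. Finish with the gripper still holding the lid, level and still, a good 5 cm or more above where it sat and straight over the pot, which stays upright on the yellow; leave the orange pot with its lid, the pen tumbler, the tape dispenser and the staple remover alone.

Things in the scene. Friction and masses are not known exactly. Their poses are not given: they have to be found in the camera images.
- pot_mint_mid (a point): centre, half-way up without its lid (30 mm above its foot), of the mint-green round putty pot, z up: foot 70 mm across and 18 mm tall, sloping in to 52 mm across at 28 to 40 mm up, then a neck 40 mm across under the lid; lid from 42 to 65 mm up; about 0.5 kg. Loose, in one of the two white rings (varies). Slid by its lid it tips least with one finger ahead and one behind
- pot_orange_mid (a point): the same point of the orange pot, of the same size, which stands in the other white ring with the other lid on; leave alone
- lid_a_mid (a point): centre, half-way up, of a grey ribbed screw lid with a white dab of paint near the rim: 58 mm across, 23 mm tall, 40 g, z up. The two lids look alike and lid_a may sit on either pot, screwed on, its centre 56.5 mm above the bench over the pot's centre. One has a right-hand thread (loosens anticlockwise seen from above: yaw grows), the other a left-hand (loosens clockwise); nothing shows which
- lid_b_mid (a point): the other lid, alike. Lug threads: turned the right way a lid moves easily and does not rise; 55 to 85 degrees from the start (best 70) it lifts straight off, farther on it meets a stop. Turned the wrong way it stops within 15 degrees, then the whole pot turns with it on the mat. Until it is free, pulling it up lifts the pot: it has only 1 mm of play
- mat_work (a point): centre of the yellow work spot, a printed disc 98 mm across, on top of the dark craft mat (fixed, 300 x 420 mm, its top 3 mm above the bench). z up, y along the row of places: two white printed rings, 98 mm across, lie 140 mm to either side along +y and -y, nothing in between. Position and yaw vary
- tumbler: glass tumbler with pens, 72 mm across at the rim, 100 mm tall, pens to 165 mm; origin at the centre of its underside. Stands beside the mat; leave alone
- dispenser: black plastic desk tape dispenser, 150 x 60 mm, 84 mm tall, long side along its x; origin at the centre of its underside. Stands beside the mat; leave alone
- remover: chrome staple remover, about 55 x 40 mm, 26 mm tall; origin at the centre of its underside. Lies on the mat, 115 mm beyond the row of places; leave alone

How it is judged:
By the outcome, as a careful person would: the job done as asked, in the order asked, and still so for the second after the job is handed in, while the arm keeps its last pose, push and grip.
It also fails if it takes over 45 s, if anything falls off the work surface, if the arm or the gripper's body presses on something with over 40 N, if the wrist force passes 120 N, or if a joint passes its speed limit or range.

## Working session

There is one attempt and no reset: what is moved stays moved. The work goes in short steps, Python scripts to look and compute and a tool call to move; the robot and the scene stay as the last step left them, time stands still between calls to the robot, and variables do not carry over. Pictures are saved under pics/ and viewed, at most 10 in all, crops included, and the job is handed in when it is done.

Besides the shell and the picture viewer there is one more tool, called after ">>>" by a JSON object that holds its "op" and its "data". servo_tool: Moves the arm, as the interface text tells. Its arguments: {"type":"object","properties":{"commands":{"type":"array"}},"required":["commands"]}

```bash
mkdir -p pics; python3 - <<'E'
from cell import r
import cv2
s=r.get_state();print(s)
for c in("scene","side"):
    cv2.imwrite(f"pics/{c}0.png",r.camera(c))
    for q in("pot_mint_mid","pot_orange_mid","lid_a_mid","mat_work","tumbler","dispenser","remover"):
        print(c,q,[(round(d["score"],2),[round(v,3) for v in d["centre"]]) for d in r.mark_of(c,q)][:3])
E
```

```text
{'t': 0.0, 'joint_pos': array([ 1.1008034 ,  0.53712917, -0.00441421,  1.53884856,  0.00263264,
        1.06730614, -0.07118271]), 'qvel': array([-0.00064791,  0.00012394,  0.00253253, -0.00061102, -0.00032059,
       -0.00015642,  0.00132392]), 'effort': array([ 4.17692308e-04, -5.70973063e+01,  9.91326347e-01, -2.51605171e+01,
       -5.61264809e-02,  1.80442363e-02,  1.60833251e-04]), 'ee_pos': array([ 0.25511601, -0.597186  ,  0.23787288]), 'orientation': array([ 9.79679278e-01,  2.00568694e-01, -2.49076039e-04, -8.05425515e-04]), 'contact_force': array([-0.06857628,  0.10140813, -0.36447396]), 'moment': array([ 0.03033689, -0.00115451, -0.05709216]), 'finger_force': 0.0, 'gripper_width': 1.0035228730753827}
scene pot_mint_mid [(0.79, [0.579, -0.125, 0.029])]
scene pot_orange_mid [(0.73, [0.608, 0.154, 0.035])]
scene lid_a_mid [(0.87, [0.609, 0.157, 0.055])]
scene mat_work [(0.62, [0.595, 0.018, 0.005]), (0.37, [0.472, 0.418, -0.004])]
scene tumbler [(0.59, [0.464, -0.399, -0.002])]
scene dispenser [(0.84, [0.471, 0.419, -0.002])]
scene remover [(0.52, [0.707, -0.015, 0.002])]
side pot_mint_mid [(0.94, [0.584, -0.126, 0.031])]
side pot_orange_mid [(0.59, [0.613, 0.157, 0.03])]
side lid_a_mid [(0.66, [0.61, 0.155, 0.055])]
side mat_work [(0.79, [0.599, 0.016, 0.003])]
side tumbler [(0.98, [0.466, -0.398, -0.002])]
side dispenser [(0.63, [0.475, 0.413, 0.003])]
side remover [(0.64, [0.713, -0.019, 0.006])]
```

View pics/scene0.png

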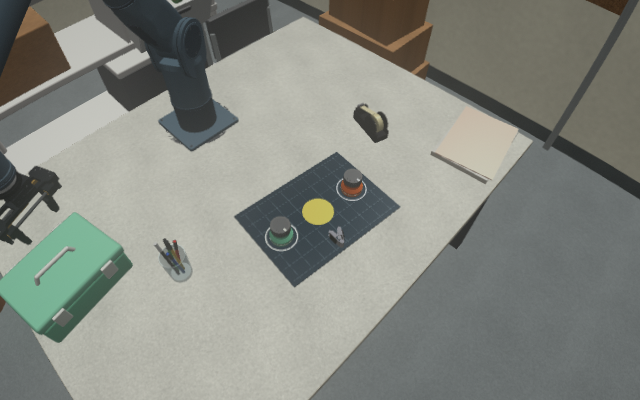

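```bash
cat > h.py <<'E'
from cell import r
import numpy as np
from scipy.spatial.transform import Rotation as R
def rot(): return R.from_quat(r.get_state()["orientation"])
def axes():
    s=r.get_state(); M=rot().as_matrix(); print("t",s["t"],"p",s["ee_pos"].round(4),"x",M[:,0].round(3),"y",M[:,1].round(3),"z",M[:,2].round(3),"F",s["contact_force"].round(1),"M",s["moment"].round(2),"w",round(s["gripper_width"],3),"ff",round(s["finger_force"],1),"q7",s["joint_pos"].round(2))
def to(p,ydir=None):
    s=r.get_state();Q=rot();d=Q.inv().apply(np.array(p)-s["ee_pos"])
    w=None
    if ydir is not None:
        y=np.array([ydir[0],ydir[1],0.]);y/=np.linalg.norm(y);z=np.array([0,0,-1.]);x=np.cross(y,z)
        T=R.from_matrix(np.c_[x,y,z]);w=(Q.inv()*T).as_rotvec().round(4)
    print("shift",d.round(4),"turn",w)
E
python3 - <<'E'
from h import *
axes(); to((0.581,-0.126,0.15),(0.106,0.994)); to((0.581,-0.126,0.15),(-0.106,-0.994))
E
```

```text
t 0.8 p [ 0.2554 -0.5977  0.2387] x [ 0.92   0.393 -0.   ] y [ 0.393 -0.92   0.   ] z [-0. -0. -1.] F [ 0.1 -0.2  0. ] M [ 0.04  0.02 -0.02] w 1.001 ff 0.0 q7 [ 1.1   0.54 -0.    1.54  0.    1.07 -0.07]
shift [ 0.4848 -0.3059  0.0887] turn [-1.0000e-04  0.0000e+00 -2.6316e+00]
shift [ 0.4848 -0.3059  0.0887] turn [0.   0.   0.51]
```

>>> {"op": "servo_tool", "data": {"commands": [[-1,0.485,-0.306,0.03,0,0,0.51],[-1,0.485,-0.306,0.03,0,0,0.51],[-1,0.485,-0.306,0.03,0,0,0.51],[-1,0.485,-0.306,0.03,0,0,0.51],[-1,0.485,-0.306,0.03,0,0,0.51],[-1,0.485,-0.306,0.03,0,0,0.51],[-1,0.485,-0.306,0.03,0,0,0.51],[-1,0.485,-0.306,0.03,0,0,0.51],[-1,0.485,-0.306,0.03,0,0,0.51],[-1,0.485,-0.306,0.03,0,0,0.51],[-1,0.485,-0.306,0.03,0,0,0.51],[-1,0.485,-0.306,0.03,0,0,0.51],[-1,0.485,-0.306,0.03,0,0,0.51],[-1,0.485,-0.306,0.03,0,0,0.51],[-1,0.485,-0.306,0.03,0,0,0.51],[-1,0.485,-0.306,0.03,0,0,0.51]]}}

```text
t: 2.4
ee_pos: [0.5805, -0.1276, 0.2089]
orientation: [0.999, -0.054, -0.0, 0.0]
contact_force: [0.2, -0.6, -0.0]
gripper_width: 0.999
finger_force: 0.0
```

```bash
python3 - <<'E'
from h import *
import cv2
axes()
cv2.imwrite("pics/w1.png",r.camera("wrist"))
for c in("wrist",):
    for q in("pot_mint_mid","lid_a_mid","mat_work","pot_orange_mid"):
        print(c,q,[(round(d["score"],2),[round(v,3) for v in d["centre"]]) for d in r.mark_of(c,q)][:3])
E
```

```text
t 2.4 p [ 0.5805 -0.1276  0.2089] x [ 0.994 -0.109 -0.   ] y [-0.109 -0.994  0.001] z [-0.    -0.001 -1.   ] F [ 0.2 -0.6 -0. ] M [ 0.07  0.05 -0.  ] w 0.999 ff 0.0 q7 [ 0.18  0.48 -0.05  1.72  0.03  0.95 -1.56]
wrist pot_mint_mid [(0.33, [0.597, 0.011, 0.001]), (0.29, [0.709, -0.015, 0.004])]
wrist lid_a_mid [(0.8, [0.614, 0.158, 0.061])]
wrist mat_work [(0.76, [0.596, 0.009, 0.002])]
wrist pot_orange_mid []
```

View pics/w1.png

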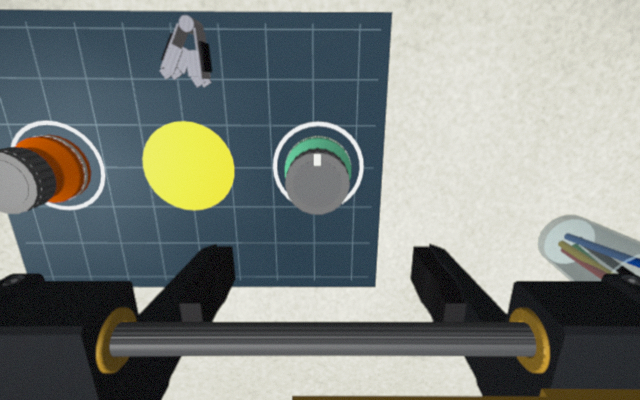

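```bash
cat >> h.py <<'E'
import cv2
def ray(name,uv,z,c=None):
    c=c or r.get_calibration(name); f=200/np.tan(np.radians(c["fov_y"])/2)
    d=np.array([(uv[0]-c["cx"])/f,(uv[1]-c["cy"])/f]); k=c["k1"]; u=d.copy()
    for _ in range(20): u=d/(1+k*(u@u))
    A=np.array(c["attitude"]); M=A if A.shape==(3,3) else R.from_quat(A).as_matrix()
    v=M@np.array([u[0],u[1],1]); o=np.array(c["xyz"]); return o+v*(z-o[2])/v[2]
def yellow(img):
    h=cv2.cvtColor(img,cv2.COLOR_BGR2HSV); m=cv2.inRange(h,(22,100,100),(35,255,255))
    n,l,s,ce=cv2.connectedComponentsWithStats(m); i=1+s[1:,4].argmax(); return ce[i],s[i]
E
python3 - <<'E'
from h import *
print(r.get_calibration("wrist"))
im=cv2.imread("pics/w1.png")
uv,s=yellow(im);print(uv,s,ray("wrist",uv,.003))
print("lid",ray("wrist",(317.5,182),.068),"ring",ray("wrist",(318.5,168),.003))
print("lid extents",[ray("wrist",p,.068).round(4) for p in((285.5,182),(350,182),(317.5,213.5),(317.5,150))])
E
```

```text
{'fov_y': 62.190114356919054, 'cx': 322.4755686752617, 'cy': 197.89594146035043, 'k1': 0.009376482841121542, 'xyz': array([ 0.66282106, -0.13393557,  0.35560737]), 'attitude': array([-0.6598713 ,  0.73416956,  0.11872601, -0.10709371])}
[188.21506721 165.28962176] [ 143  121   92   90 6398] [0.59864199 0.01897422 0.003     ]
lid [ 0.58312765 -0.12108462  0.068     ] ring [ 0.58070209 -0.1210145   0.003     ]
lid extents [array([ 0.5862, -0.0925,  0.068 ]), array([ 0.58  , -0.1502,  0.068 ]), array([ 0.553 , -0.1177,  0.068 ]), array([ 0.6119, -0.1243,  0.068 ])]
```

```bash
python3 - <<'E'
from h import *
to((0.583,-0.123,0.042),(-0.107,-0.994))
E
```

```text
shift [ 0.0017 -0.0035  0.1668] turn [ 0.0001 -0.0001  0.0003]
```

>>> {"op": "servo_tool", "data": {"commands": [[-1,0.002,-0.004,0.05,0,0,0],[-1,0.002,-0.004,0.09,0,0,0],[-1,0.002,-0.004,0.12,0,0,0],[-1,0.002,-0.004,0.145,0,0,0],[-1,0.002,-0.004,0.16,0,0,0],[-1,0.002,-0.004,0.167,0,0,0],[-1,0.002,-0.004,0.167,0,0,0],[-1,0.002,-0.004,0.167,0,0,0]]}}

```text
t: 3.45
ee_pos: [0.5845, -0.1222, 0.0428]
orientation: [0.999, -0.053, 0.001, 0.0]
contact_force: [-0.1, -0.5, 0.2]
gripper_width: 0.999
finger_force: 0.0
```

>>> {"op": "servo_tool", "data": {"commands": [[0.0,0,0,0,0,0,0],[0.3,0,0,0,0,0,0],[0.5,0,0,0,0,0,0],[0.7,0,0,0,0,0,0],[1,0,0,0,0,0,0],[1,0,0,0,0,0,0],[1,0,0,0,0,0,0]]}}

```text
t: 4.15
ee_pos: [0.5837, -0.1221, 0.042]
orientation: [0.999, -0.053, 0.0, 0.0]
contact_force: [0.1, -1.4, 4.8]
gripper_width: 0.653
finger_force: 30.0
```

```bash
python3 - <<'E'
from h import *
axes()
to((0.598,0.017,0.042))
E
```

```text
t 4.15 p [ 0.5837 -0.1221  0.042 ] x [ 0.994 -0.106  0.   ] y [-0.106 -0.994  0.   ] z [ 0. -0. -1.] F [ 0.1 -1.4  4.8] M [ 0.01  0.22 -0.04] w 0.653 ff 30.0 q7 [ 0.16  0.71 -0.05  1.79  0.05  0.64 -1.59]
shift [-0.0005 -0.1398 -0.    ] turn None
```

>>> {"op": "servo_tool", "data": {"commands": [[1,0,-0.004,0,0,0,0],[1,0,-0.01,0,0,0,0],[1,0,-0.017,0,0,0,0],[1,0,-0.025,0,0,0,0],[1,0,-0.033,0,0,0,0],[1,0,-0.041,0,0,0,0],[1,0,-0.049,0,0,0,0],[1,0,-0.057,0,0,0,0],[1,0,-0.065,0,0,0,0],[1,0,-0.073,0,0,0,0],[1,0,-0.081,0,0,0,0],[1,0,-0.089,0,0,0,0],[1,0,-0.097,0,0,0,0],[1,0,-0.105,0,0,0,0],[1,0,-0.113,0,0,0,0],[1,0,-0.121,0,0,0,0],[1,0,-0.129,0,0,0,0],[1,0,-0.135,0,0,0,0],[1,0,-0.14,0,0,0,0],[1,0,-0.14,0,0,0,0]]}}

```text
t: 6.15
ee_pos: [0.5988, 0.0153, 0.042]
orientation: [0.999, -0.054, 0.0, 0.001]
contact_force: [-0.4, -4.9, 4.1]
gripper_width: 0.651
finger_force: 30.0
```

```bash
python3 - <<'E'
from h import *
axes()
cv2.imwrite("pics/s2.png",cv2.resize(r.camera("side")[100:350,150:500],None,fx=2,fy=2))
print(r.mark_of("side","pot_mint_mid"))
print(r.mark_of("side","mat_work"))
E
```

```text
t 6.15 p [0.5988 0.0153 0.042 ] x [ 0.994 -0.107  0.001] y [-0.107 -0.994  0.003] z [ 0.001 -0.003 -1.   ] F [-0.4 -4.9  4.1] M [-0.78  0.06  0.03] w 0.651 ff 30.0 q7 [-0.08  0.72 -0.03  1.79  0.04  0.64 -1.81]
[{'centre': [0.5934, 0.0103, 0.0299], 'score': 0.86}]
[{'centre': [0.5972, 0.0152, 0.0025], 'score': 0.63}]
```

View pics/s2.png

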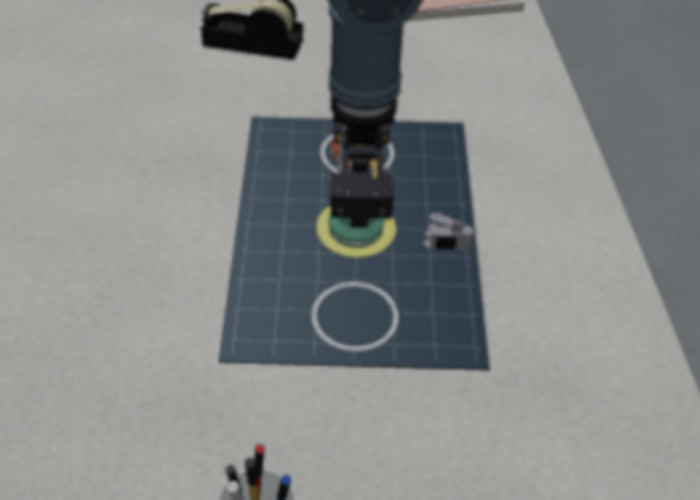

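>>> {"op": "servo_tool", "data": {"commands": [[1,0,0,0.001,0,0,0],[1,0,0,0.002,0,0,0],[1,0,0,0.002,0,0,0]]}}

```text
t: 6.6
ee_pos: [0.5989, 0.0153, 0.0419]
orientation: [0.999, -0.054, 0.0, 0.001]
contact_force: [-6.8, -5.6, 23.6]
gripper_width: 0.654
finger_force: 30.0
```

```bash
python3 - <<'E'
from h import *
axes();axes()
E
```

```text
t 6.6 p [0.5989 0.0153 0.0419] x [ 0.994 -0.108  0.001] y [-0.108 -0.994  0.002] z [ 0.001 -0.002 -1.   ] F [-6.8 -5.6 23.6] M [-1.06  1.44  0.  ] w 0.654 ff 30.0 q7 [-0.08  0.72 -0.03  1.78  0.04  0.64 -1.81]
t 6.6 p [0.5989 0.0153 0.0419] x [ 0.994 -0.108  0.001] y [-0.108 -0.994  0.002] z [ 0.001 -0.002 -1.   ] F [-6.8 -5.6 23.6] M [-1.06  1.44  0.  ] w 0.654 ff 30.0 q7 [-0.08  0.72 -0.03  1.78  0.04  0.64 -1.81]
```

>>> {"op": "servo_tool", "data": {"commands": [[1,0,0,0,0,0,-0.05],[1,0,0,0,0,0,-0.1]]}}

```text
t: 6.8
ee_pos: [0.5992, 0.0156, 0.0419]
orientation: [1.0, -0.003, 0.001, 0.001]
contact_force: [-4.8, -4.4, 20.8]
gripper_width: 0.652
finger_force: 30.0
```

```bash
python3 - <<'E'
from h import *
axes();axes()
E
```

```text
t 6.8 p [0.5992 0.0156 0.0419] x [ 1.    -0.007  0.001] y [-0.007 -1.     0.002] z [ 0.001 -0.002 -1.   ] F [-4.8 -4.4 20.8] M [-0.83  1.01 -0.37] w 0.652 ff 30.0 q7 [-0.06  0.72 -0.06  1.78  0.07  0.64 -1.73]
t 6.8 p [0.5992 0.0156 0.0419] x [ 1.    -0.007  0.001] y [-0.007 -1.     0.002] z [ 0.001 -0.002 -1.   ] F [-4.8 -4.4 20.8] M [-0.83  1.01 -0.37] w 0.652 ff 30.0 q7 [-0.06  0.72 -0.06  1.78  0.07  0.64 -1.73]
```

>>> {"op": "servo_tool", "data": {"commands": [[1,0,0,0,0,0,-0.06],[1,0,0,0,0,0,-0.12],[1,0,0,0,0,0,-0.18],[1,0,0,0,0,0,-0.24],[1,0,0,0,0,0,-0.3]]}}

```text
t: 7.3
ee_pos: [0.6004, 0.017, 0.0419]
orientation: [0.989, 0.147, 0.002, 0.0]
contact_force: [-0.7, -1.2, 17.4]
gripper_width: 0.653
finger_force: 30.0
```

```bash
python3 - <<'E'
from h import *
axes();axes()
E
```

```text
t 7.3 p [0.6004 0.017  0.0419] x [0.957 0.29  0.004] y [ 0.29  -0.957  0.001] z [ 0.004  0.    -1.   ] F [-0.7 -1.2 17.4] M [-0.42  0.37 -0.34] w 0.653 ff 30.0 q7 [-0.01  0.72 -0.13  1.78  0.15  0.65 -1.5 ]
t 7.3 p [0.6004 0.017  0.0419] x [0.957 0.29  0.004] y [ 0.29  -0.957  0.001] z [ 0.004  0.    -1.   ] F [-0.7 -1.2 17.4] M [-0.42  0.37 -0.34] w 0.653 ff 30.0 q7 [-0.01  0.72 -0.13  1.78  0.15  0.65 -1.5 ]
```

>>> {"op": "servo_tool", "data": {"commands": [[1,0,0,0,0,0,0.06],[1,0,0,0,0,0,0.12],[1,0,0,0,0,0,0.18]]}}

```text
t: 7.6
ee_pos: [0.6011, 0.0172, 0.042]
orientation: [0.998, 0.056, 0.003, 0.0]
contact_force: [-0.2, -2.8, 15.2]
gripper_width: 0.649
finger_force: 30.0
```

```bash
python3 - <<'E'
from h import *
axes()
E
```

```text
t 7.6 p [0.6011 0.0172 0.042 ] x [0.994 0.111 0.005] y [ 0.111 -0.994  0.   ] z [ 0.005  0.    -1.   ] F [-0.2 -2.8 15.2] M [-0.47  0.02  0.16] w 0.649 ff 30.0 q7 [-0.04  0.72 -0.09  1.78  0.1   0.64 -1.64]
```

>>> {"op": "servo_tool", "data": {"commands": [[1,0,0,0,0,0,0.06],[1,0,0,0,0,0,0.12]]}}

```text
t: 7.8
ee_pos: [0.6012, 0.0169, 0.042]
orientation: [1.0, -0.004, 0.003, 0.0]
contact_force: [0.6, -3.2, 14.6]
gripper_width: 0.652
finger_force: 30.0
```

```bash
python3 - <<'E'
from h import *
axes()
E
```

```text
t 7.8 p [0.6012 0.0169 0.042 ] x [ 1.    -0.009  0.005] y [-0.009 -1.     0.   ] z [ 0.005 -0.    -1.   ] F [ 0.6 -3.2 14.6] M [-0.65  0.07  0.17] w 0.652 ff 30.0 q7 [-0.06  0.72 -0.06  1.78  0.07  0.64 -1.74]
```

>>> {"op": "servo_tool", "data": {"commands": [[1,0,0,0,0,0,0.06],[1,0,0,0,0,0,0.12],[1,0,0,0,0,0,0.18],[1,0,0,0,0,0,0.24]]}}

```text
t: 8.2
ee_pos: [0.6012, 0.0161, 0.0419]
orientation: [0.992, -0.124, 0.003, 0.0]
contact_force: [0.5, -3.9, 15.4]
gripper_width: 0.651
finger_force: 30.0
```

```bash
python3 - <<'E'
from h import *
axes()
E
```

```text
t 8.2 p [0.6012 0.0161 0.0419] x [ 0.969 -0.246  0.006] y [-0.246 -0.969 -0.   ] z [ 0.005 -0.001 -1.   ] F [ 0.5 -3.9 15.4] M [-0.92  0.03  0.17] w 0.651 ff 30.0 q7 [-0.11  0.72  0.    1.78 -0.    0.63 -1.92]
```

>>> {"op": "servo_tool", "data": {"commands": [[1,0,0,0,0,0,0.06],[1,0,0,0,0,0,0.12],[1,0,0,0,0,0,0.18],[1,0,0,0,0,0,0.24]]}}

```text
t: 8.6
ee_pos: [0.6011, 0.0155, 0.0419]
orientation: [0.97, -0.242, 0.003, 0.0]
contact_force: [-0.1, -5.6, 16.0]
gripper_width: 0.655
finger_force: 30.0
```

```bash
python3 - <<'E'
from h import *
axes()
E
```

```text
t 8.6 p [0.6011 0.0155 0.0419] x [ 0.883 -0.47   0.005] y [-0.47  -0.883 -0.001] z [ 0.005 -0.002 -1.   ] F [-0.1 -5.6 16. ] M [-1.17  0.13  0.22] w 0.655 ff 30.0 q7 [-0.15  0.72  0.07  1.79 -0.07  0.63 -2.1 ]
```

>>> {"op": "servo_tool", "data": {"commands": [[1,0,0,0,0,0,0.06],[1,0,0,0,0,0,0.12],[1,0,0,0,0,0,0.18],[1,0,0,0,0,0,0.24],[1,0,0,0,0,0,0.3],[1,0,0,0,0,0,0.36],[1,0,0,0,0,0,0.42],[1,0,0,0,0,0,0.48],[1,0,0,0,0,0,0.51],[1,0,0,0,0,0,0.51]]}}

```text
t: 9.6
ee_pos: [0.6003, 0.0145, 0.0419]
orientation: [0.878, -0.479, 0.002, 0.0]
contact_force: [-2.2, -6.8, 18.0]
gripper_width: 0.65
finger_force: 30.0
```

```bash
python3 - <<'E'
from h import *
axes()
E
```

```text
t 9.6 p [0.6003 0.0145 0.0419] x [ 0.541 -0.841  0.004] y [-0.841 -0.541 -0.002] z [ 0.004 -0.003 -1.   ] F [-2.2 -6.8 18. ] M [-1.31  0.7  -0.02] w 0.65 ff 30.0 q7 [-0.24  0.73  0.2   1.79 -0.21  0.64 -2.49]
```

>>> {"op": "servo_tool", "data": {"commands": [[1,0,0,-0.001,0,0,0],[1,0,0,-0.002,0,0,0],[1,0,0,-0.0022,0,0,0],[1,0,0,-0.0022,0,0,0]]}}

```text
t: 10.0
ee_pos: [0.599, 0.016, 0.0421]
orientation: [0.878, -0.478, 0.001, 0.0]
contact_force: [1.6, -5.3, 3.3]
gripper_width: 0.652
finger_force: 30.0
```

>>> {"op": "servo_tool", "data": {"commands": [[1,0,0,-0.0003,0,0,0],[1,0,0,-0.0003,0,0,0]]}}

```text
t: 10.2
ee_pos: [0.5989, 0.0162, 0.0422]
orientation: [0.878, -0.478, 0.001, 0.0]
contact_force: [1.9, -4.8, 1.3]
gripper_width: 0.65
finger_force: 30.0
```

>>> {"op": "servo_tool", "data": {"commands": [[1,0,0,-0.0003,0,0,0],[1,0,0,-0.0003,0,0,0]]}}

```text
t: 10.4
ee_pos: [0.5982, 0.017, 0.0422]
orientation: [0.878, -0.478, -0.0, 0.0]
contact_force: [0.8, -3.9, 0.9]
gripper_width: 0.653
finger_force: 30.0
```

>>> {"op": "servo_tool", "data": {"commands": [[1,0,0,-0.0004,0,0,0],[1,0,0,-0.0004,0,0,0]]}}

```text
t: 10.6
ee_pos: [0.598, 0.0174, 0.0426]
orientation: [0.879, -0.478, -0.0, 0.0]
contact_force: [1.1, -3.0, -1.5]
gripper_width: 0.648
finger_force: 30.0
```

>>> {"op": "servo_tool", "data": {"commands": [[1,0,0,-0.0003,0,0,0],[1,0,0,-0.0003,0,0,0]]}}

```text
t: 10.8
ee_pos: [0.598, 0.0177, 0.043]
orientation: [0.879, -0.478, -0.0, 0.0]
contact_force: [0.2, -2.7, -1.9]
gripper_width: 0.651
finger_force: 30.0
```

>>> {"op": "servo_tool", "data": {"commands": [[1,0,0,-0.0003,0,0,0],[1,0,0,-0.0003,0,0,0]]}}

```text
t: 11.0
ee_pos: [0.5981, 0.0175, 0.0434]
orientation: [0.879, -0.478, -0.0, 0.0]
contact_force: [0.5, -3.2, -1.7]
gripper_width: 0.651
finger_force: 30.0
```

>>> {"op": "servo_tool", "data": {"commands": [[1,0,0,-0.0004,0,0,0],[1,0,0,-0.0004,0,0,0]]}}

```text
t: 11.2
ee_pos: [0.5982, 0.0173, 0.0439]
orientation: [0.879, -0.478, -0.0, 0.0]
contact_force: [0.5, -2.1, -2.0]
gripper_width: 0.652
finger_force: 30.0
```

>>> {"op": "servo_tool", "data": {"commands": [[1,0,0,-0.0003,0,0,0],[1,0,0,-0.0003,0,0,0]]}}

```text
t: 11.4
ee_pos: [0.5983, 0.0172, 0.0442]
orientation: [0.879, -0.478, -0.0, 0.0]
contact_force: [1.1, -1.5, -1.1]
gripper_width: 0.65
finger_force: 30.0
```

>>> {"op": "servo_tool", "data": {"commands": [[1,0,0,-0.002,0,0,0],[1,0,0,-0.004,0,0,0],[1,0,0,-0.007,0,0,0],[1,0,0,-0.01,0,0,0],[1,0,0,-0.014,0,0,0],[1,0,0,-0.018,0,0,0],[1,0,0,-0.024,0,0,0],[1,0,0,-0.032,0,0,0],[1,0,0,-0.04,0,0,0],[1,0,0,-0.05,0,0,0],[1,0,0,-0.058,0,0,0],[1,0,0,-0.066,0,0,0],[1,0,0,-0.071,0,0,0],[1,0,0,-0.072,0,0,0],[1,0,0,-0.072,0,0,0],[1,0,0,-0.072,0,0,0]]}}

```text
t: 13.0
ee_pos: [0.5981, 0.0172, 0.1158]
orientation: [0.879, -0.478, -0.0, 0.0]
contact_force: [0.7, -0.4, -0.3]
gripper_width: 0.65
finger_force: 30.0
```

```bash
python3 - <<'E'
from h import *
axes()
im=r.camera("side");cv2.imwrite("pics/s3.png",cv2.resize(im[150:300,260:440],None,fx=4,fy=4))
for c in("side","scene"):
    if c=="scene": im=r.camera(c);cv2.imwrite("pics/c3.png",cv2.resize(im[130:280,240:420],None,fx=4,fy=4))
    for q in("pot_mint_mid","lid_a_mid","mat_work"): print(c,q,[(round(d["score"],2),np.round(d["centre"],4)) for d in r.mark_of(c,q)])
E
```

```text
t 13.0 p [0.5981 0.0172 0.1158] x [ 0.544 -0.839 -0.   ] y [-0.839 -0.544  0.001] z [-0.001 -0.    -1.   ] F [ 0.7 -0.4 -0.3] M [ 0.1  -0.02 -0.01] w 0.65 ff 30.0 q7 [-0.27  0.61  0.23  1.78 -0.19  0.77 -2.52]
side pot_mint_mid [(0.84, array([0.5971, 0.0125, 0.0295]))]
side lid_a_mid [(0.62, array([0.6128, 0.1567, 0.054 ]))]
side mat_work [(0.92, array([0.5958, 0.0134, 0.0024]))]
scene pot_mint_mid [(0.61, array([0.5963, 0.0192, 0.0306]))]
scene lid_a_mid [(0.53, array([0.6119, 0.1541, 0.0586]))]
scene mat_work [(0.69, array([0.5964, 0.0171, 0.0295])), (0.65, array([0.5938, 0.0155, 0.0033]))]
```

View pics/s3.png

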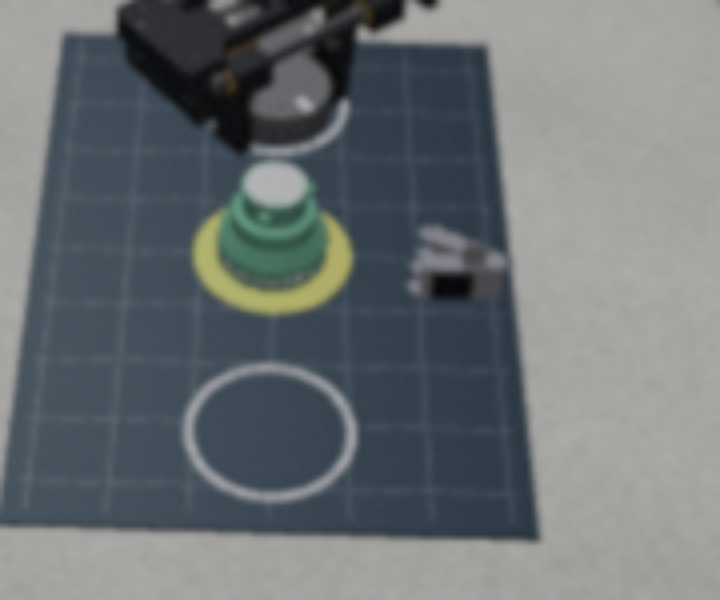

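View pics/c3.png

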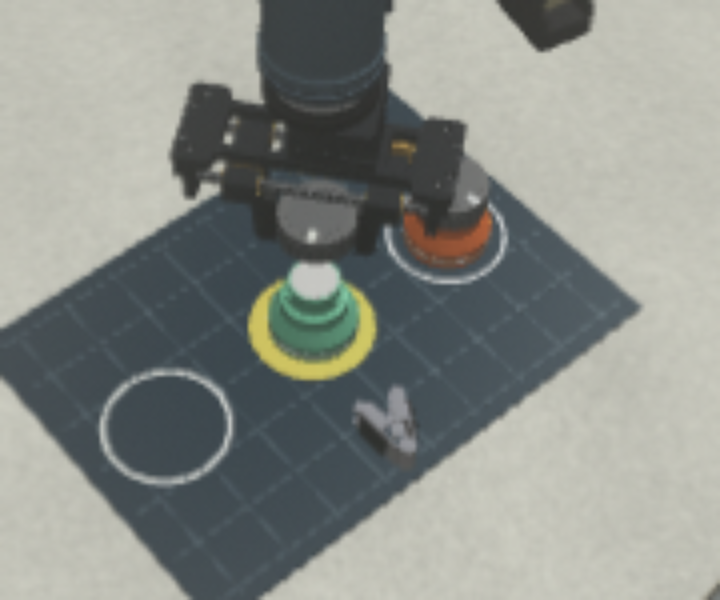

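The mint pot stands open and upright on the yellow, with yellow showing all round it (side crop at about (272,240), scene crop at about (313,320)). The lid is held level 72 mm above its seat, straight over the pot, and the orange pot and staple remover are undisturbed.

```bash
python3 -c "
from cell import r
print(r.close_job())"
```

```text
the job is handed in; nothing more can be done
None
```

The mint pot was slid onto the yellow spot, its lid unscrewed clockwise (left-hand thread; anticlockwise jammed), and the job was handed in at about 13 s with the lid held level about 7 cm above where it sat, over the pot.

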